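# Take the pump off the empty dispenser, whichever way its thread runs

### The job

The dispenser that the white refill bottle stands beside is empty: unscrew its pump by the collar, feeling which way it loosens, because the thread may be left- or right-handed, and do not wrench it or pull it off over the thread. Then lift the pump straight out until the end of the dip tube is a finger's width or two clear of the mouth, and finish while still holding it there, upright and above the open bottle so that it drips back in, ready for refilling. Leave the other dispenser and everything else as it is.

Things in the scene. Friction and masses are not known exactly. Their poses are not given: they have to be found in the camera images.
- dispenser_a: dispenser A: empty clear plastic bottle 60 mm wide, in a steel holder screwed to the crate top (base plate 66 x 110 mm): it cannot turn or lift. The shoulder falls from 89 mm height at the neck to 76 mm at the side. The two dispensers look alike. Origin on the axis on the work surface, z up; screwed on, the pump's spout points along -x within 0.06 rad
- dispenser_a_mouth (a point): centre of dispenser A's mouth (15 mm wide), in the rim's plane, 114 mm above the work surface, z up. Its thread hand is unknown: on one dispenser the collar loosens counter-clockwise from above, on the other clockwise. The loosening way it turns easily, climbing 3 mm, and is free after 1.8 rad (at 2.3 rad it meets the next thread): more than one grasp
- pump_a: white plastic pump on dispenser A, loose, 70 g: ribbed round screw collar 42 mm wide, 22 mm high; above it a locked-down head 29 mm wide with a 13 mm wide spout reaching 50 mm from the axis along -x; below it a dip tube. Origin on its axis in the plane of the bottle's rim when screwed on (3 mm below the collar's top, 19.5 above its lower edge, 23 below the head's top); z up
- pump_a_collar (a point): point on pump A's axis at mid height of its collar, 7 mm below the pump's origin: the height to grip, across the spout; a light grip of 20 to 40 N is ample. Turned the tightening way, the collar meets a hard stop within about 0.2 rad and the fingers then slip round it
- pump_a_foot (a point): lower end of pump A's dip tube (6 mm thick), 90 mm below the pump's origin: the pump must rise more than 90 mm before the tube is out of the mouth
- dispenser_b: dispenser B: empty clear plastic bottle 60 mm wide, in a steel holder screwed to the crate top (base plate 66 x 110 mm): it cannot turn or lift. The shoulder falls from 89 mm height at the neck to 76 mm at the side. The two dispensers look alike. Origin on the axis on the work surface, z up; screwed on, the pump's spout points along -x within 0.06 rad
- dispenser_b_mouth (a point): centre of dispenser B's mouth (15 mm wide), in the rim's plane, 114 mm above the work surface, z up. Its thread hand is unknown: on one dispenser the collar loosens counter-clockwise from above, on the other clockwise. The loosening way it turns easily, climbing 3 mm, and is free after 1.8 rad (at 2.3 rad it meets the next thread): more than one grasp
- pump_b: white plastic pump on dispenser B, loose, 70 g: ribbed round screw collar 42 mm wide, 22 mm high; above it a locked-down head 29 mm wide with a 13 mm wide spout reaching 50 mm from the axis along -x; below it a dip tube. Origin on its axis in the plane of the bottle's rim when screwed on (3 mm below the collar's top, 19.5 above its lower edge, 23 below the head's top); z up
- pump_b_collar (a point): point on pump B's axis at mid height of its collar, 7 mm below the pump's origin: the height to grip, across the spout; a light grip of 20 to 40 N is ample. Turned the tightening way, the collar meets a hard stop within about 0.2 rad and the fingers then slip round it
- pump_b_foot (a point): lower end of pump B's dip tube (6 mm thick), 90 mm below the pump's origin: the pump must rise more than 90 mm before the tube is out of the mouth
- refill: full white refill bottle with a plain screw cap, 68 mm in diameter, 165 mm tall, standing 0.13 to 0.26 m from the empty dispenser that is to be opened (the other dispenser is more than 0.4 m away); origin under its centre
- mug: stainless steel travel mug with a black lever lid, 75 mm in diameter, 160 mm tall, standing beside the other dispenser; origin under its centre
- ring_dish: grey ceramic ring dish, 96 mm in diameter, 20 mm high with a 36 mm cone in the middle; origin under its centre
- nail_brush: wooden nail brush, 92 x 38 x 28 mm, bristles down; origin under its centre, x along its length
- pen: blue plastic pen, 135 mm long, 10 mm thick, lying; origin under its middle, x along its length
- padlock: brass padlock lying flat, 65 x 42 x 16 mm; origin under its case
Not all that is in view belongs to the job. What is shaped like the refill but green is not meant.

How it is judged:
By the outcome, as a careful person would: the job done as asked, in the order asked, and still so for the second after the job is handed in, while the arm keeps its last pose, push and grip.
It also fails if it takes over 64 s, if anything falls off the work surface, if the arm or the gripper's body presses on something with over 40 N, if the wrist force passes 120 N, or if a joint passes its speed limit or range.

### The arm

A 7-joint arm with a two-finger parallel gripper is mounted at the origin on the work surface. World frame = base frame: x ahead of the robot, y to its left, z up, the work surface at z = 0. Lengths are in mm, angles in degrees, forces in N, time in s.
With the tool pointing down it reaches from about 400 to 900 mm from the base axis. Payload 5.5 kg.
Tool frame: the origin (TCP) lies between the finger pads; the fingertips stand 11 mm ahead of it and the grasp point (between the pads) lies 8 mm behind it; z points along the fingers, y is the line along which they close (so a half turn about z gives the same grasp; the last joint's range is limited). The gripper opens to 85 mm and grips with 20 to 120 N. Pads are 22 mm wide; open, the fingers measure 114 mm over their backs; the gripper's body (76 mm by 85 mm) begins 54 mm behind the grasp point. The pads swing forward as they close: fully open they stand 13 mm farther back than shut.
Start: joints at [86.585, 28.699, -24.465, 88.831, 12.651, 65.22, -12.049], TCP at [206.228, -616.417, 242.31] pointing down, gripper open.
Joint ranges: [-164.97, 164.97], [-17.58, 116.51], [-87.97, 89.64], [11.32, 138.91], [-80.73, 260.73], [10.89, 115.49], [-147.41, 147.41]. Speed limits (degrees/s): [147.25, 147.25, 180, 180, 180, 180, 180].

### API

Orientations are given as [roll, pitch, yaw] about the fixed x, y, z axes, in that order (R = Rz(yaw) Ry(pitch) Rx(roll)).
In Python, from station import * gives the robot as it stands.
- The arm moves only by the tool arm_command, never from a script. Its argument "steps" is a list of rows, each a list of 5 numbers: the opening, from -1 (shut) to 1 (fully open), then the shift along the tool's x, y, z as a fraction of full scale, then the turn about the tool's z as a fraction of full scale. A call has 1 to 20 rows; each row shifts and turns the commanded pose from where the row before left it, along the tool's axes as they then stand; what a row does not reach is not made up. Full scale, the value 1, is 0.15 m for a shift and 360 degrees for a turn. A row lasts 1/10 s, in which the tool goes at most 50 mm and 8.59 degrees, less where a joint would pass 70% of its speed; a pose out of reach is approached as far as the arm can. A call with a number of a shift or a turn outside -1 to 1 is refused whole. A call with a gripper value outside its range is refused whole. The fingers move at their own pace and stop on an object; the grip force is fixed at half the most. Time passes only in rows, so rows that do not move let the fingers close. It gives the time, the measured TCP pose, the force, the opening and the grip force at its end, in the units of the state.
- state(): the state, without advancing time (a new reading comes with each control period).
- snapshot(name): name is "scene" or "top"; returns a dict with "image" (420x560x3 uint8, red, green, blue), "K" (3x3 intrinsics, pixels), "origin" and "rotation" of the camera in the world. Camera axes: x right, y up, looking along -z (the intrinsics and any distortion apply to the point x, -y, -z); pixel columns grow to the right and rows downward; lengths in mm; the calibration is good to about 2 mm. A picture is of the moment at which its call begins. There is no depth.
- sign_off(): hands the job in; it is judged then, once.
The state is a dict: "clock": time; "joints": joint angles; "dq": joint speeds; "joint_efforts": joint torques, N m; "tool_pos": TCP position; "orientation": TCP orientation; "wrist_force": force on the tool from outside, world axes, zero at the start; "moment": the same for the moment, N m; "grip_width": opening from 0.0 (shut) to 1.0 (fully open); "gripper_force": force on a finger pad.
Only numpy, scipy, OpenCV 4.12 (cv2) and the standard library are available. Lean on these libraries where they do the work, as an engineer would, in place of code of your own. Each camera call takes 0.05 s, during which the arm holds its last target. There are 200 camera calls.

## Working session

There is one attempt and no reset: what is moved stays moved. The work goes in short steps, Python scripts to look and compute and a tool call to move; the robot and the scene stay as the last step left them, time stands still between calls to the robot, and variables do not carry over. Pictures are saved under pics/ and viewed, at most 10 in all, crops included, and the job is handed in when it is done.

Besides the shell and the picture viewer there is one more tool, called after "Call:" by a JSON object that holds its "name" and its "arguments", one argument or row to a line. arm_command: Moves the arm, as the interface text tells. Its arguments: {"type":"object","properties":{"steps":{"type":"array"}},"required":["steps"]}

```bash
mkdir -p pics; python3 - <<'E'
from station import *
import cv2,pickle
d={}
for n in("scene","top"):
    s=snapshot(n);d[n]=s;cv2.imwrite(f"pics/{n}0.png",s["image"][:,:,::-1]);print(n,s["K"],s["origin"],s["rotation"],[k for k in s])
pickle.dump(d,open("s0.pkl","wb"));print(state())
E
```

```text
scene [[468.3037127    0.         269.81977247]
 [  0.         468.3037127  206.7462619 ]
 [  0.           0.           1.        ]] [1471.6421303   -58.31516675  716.96861271] [53.81529168  0.61233522 88.0127334 ] ['image', 'K', 'origin', 'rotation']
top [[513.42678139   0.         286.01192095]
 [  0.         513.42678139 201.41066859]
 [  0.           0.           1.        ]] [ 299.40368646  -57.82587154 1424.79384852] [ 13.46825355   0.27386409 -89.33499485] ['image', 'K', 'origin', 'rotation']
{'clock': 0.1, 'joints': array([ 86.58521049,  28.7493757 , -24.45216936,  88.88435003,
        12.65071042,  65.2199021 , -12.04940463]), 'dq': array([-0.06655729, -0.08083098,  0.02851106, -0.14327008, -0.00593582,
       -0.14242798,  0.05732636]), 'joint_efforts': array([-1.14840927e-02, -5.70809340e+01, -5.83832547e+00, -2.81749660e+01,
        1.05651296e-02,  5.58587926e-03, -2.71164612e-05]), 'tool_pos': array([ 205.94698801, -615.88167098,  241.35773362]), 'orientation': array([-1.79899372e+02, -3.07236175e-03,  1.84955407e+01]), 'wrist_force': array([ 0.05068463,  0.05667126, -0.23446904]), 'moment': array([-0.05359596,  0.02733405, -0.01419081]), 'gripper_force': 0.0, 'grip_width': 0.999606351324745}
```

View pics/scene0.png

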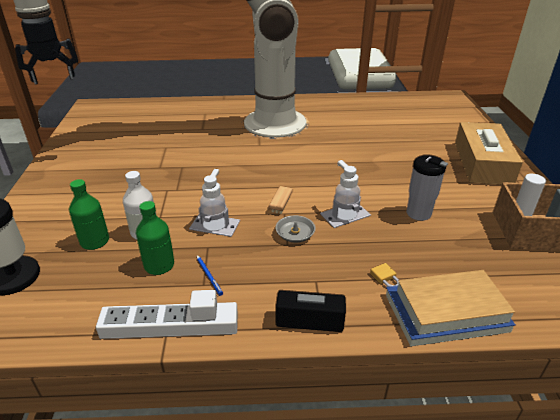

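View pics/top0.png

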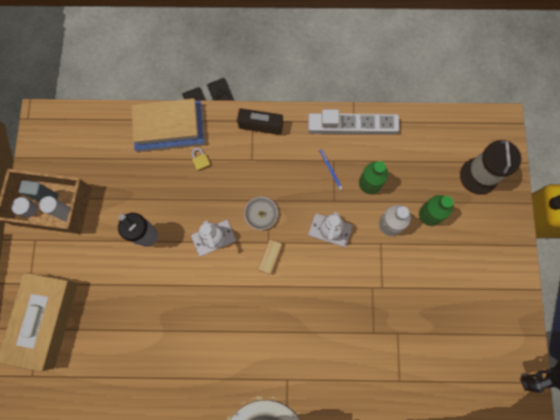

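The scene view shows the target dispenser at about (212,205), next to the white refill at (138,205). The other one is at (347,195) beside the mug. In the top view the target is at about (332,228). Next I'll enlarge both views.

```bash
cat > h.py <<'E'
import numpy as np,cv2
from scipy.spatial.transform import Rotation as Ro
from scipy.optimize import least_squares
def proj(s,P):
    c=Ro.from_euler('xyz',s["rotation"],degrees=True).inv().apply(np.atleast_2d(P)-s["origin"])
    c=c*[1,-1,-1]; u=c@np.array(s["K"]).T
    return u[:,:2]/u[:,2:]
def ray(s,uv,z):
    d=np.linalg.inv(s["K"])@[uv[0],uv[1],1]*[1,-1,-1]
    d=Ro.from_euler('xyz',s["rotation"],degrees=True).apply(d)
    return s["origin"]+d*(z-s["origin"][2])/d[2]
E
python3 - <<'E'
from h import *;import pickle
d=pickle.load(open("s0.pkl","rb"))
a=d["scene"]["image"][160:245,165:265,::-1];b=d["top"]["image"][205:250,300:360,::-1]
a=cv2.resize(a,(700,595),interpolation=cv2.INTER_CUBIC);cv2.imwrite("pics/c1.png",a)
b=cv2.resize(b,(780,585),interpolation=cv2.INTER_CUBIC);cv2.imwrite("pics/c2.png",b)
print(proj(d["scene"],[[206,-616,242],[0,0,0]]),proj(d["top"],[[206,-616,242],[0,0,0]]))
print(ray(d["top"],(331,230),0),ray(d["scene"],(214,224),0))
E
```

```text
[[ 53.3246453   80.78630819]
 [274.15126937 122.22356868]] [[542.9530569  371.26782092]
 [264.75962236 444.18048994]]
[ 559.11419319 -174.64414686    0.        ] [ 557.20105478 -172.44532681    0.        ]
```

View pics/c1.png

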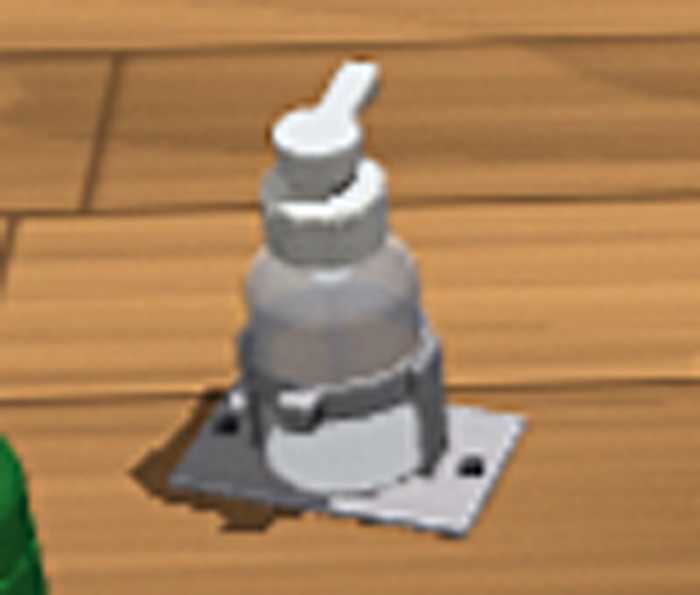

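View pics/c2.png

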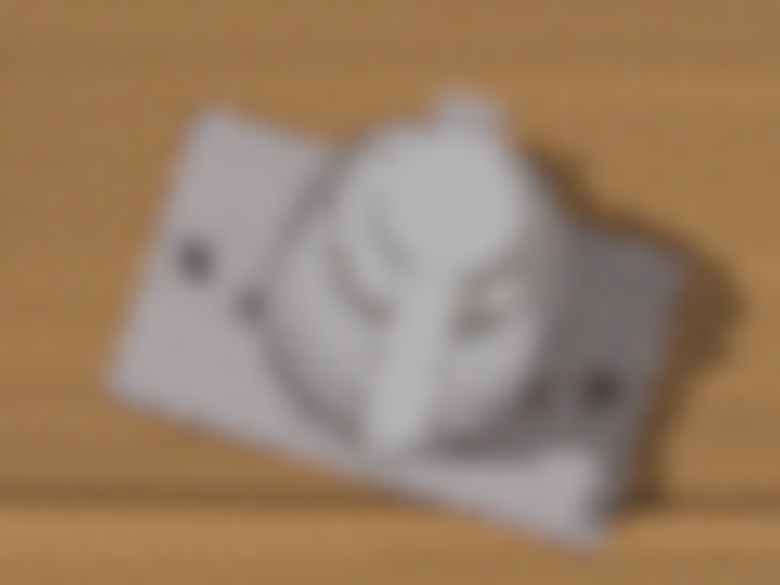

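```bash
python3 - <<'E'
from h import *;import pickle
d=pickle.load(open("s0.pkl","rb"))
A=lambda l:(np.array(l)+.5)/7-.5+[165,160]
B=lambda l:(np.array(l)+.5)/13-.5+[300,205]
def model(p,pz):
    x,y,t=p[:3];R=Ro.from_euler('z',t).as_matrix()
    f=lambda l:np.array(l,float)@R.T+[x,y,0]
    return f([[33,55,pz],[33,-55,pz],[-33,-55,pz],[-33,55,pz]]),f([[0,0,137]]),f([[-50,0,134]])
sc=A([[168,484],[465,535],[527,418],[317,130],[362,64]])
tp=B([[207,103],[690,260],[595,548],[105,385],[448,195],[390,445]])
for pz in(2,4,6):
  def res(p):
    c,h,s=model(p,pz)
    # scene: image left = -y
    a=proj(d["scene"],np.vstack([c[1:2],c[0:1],c[3:4],h,s]))-sc
    b=proj(d["top"],np.vstack([c,h,s]))-tp
    return np.vstack([a,b]).ravel()
  r=least_squares(res,[560,-174,-.3],loss='soft_l1')
  print(pz,r.x,np.degrees(r.x[2]),r.cost);print(res(r.x).reshape(-1,2).round(1).tolist())
print(ray(d["top"],tp[4],137),ray(d["scene"],sc[3],137))
def coll(p):return 0
x0=A([[262,190],[387,190],[265,250],[387,235]]);print([ray(d["scene"],q,110).round(1) for q in x0])
# brush & others near
print("refill",ray(d["scene"],(139,236),0))
E
```

```text
2 [ 5.60481800e+02 -1.71886828e+02 -3.01177963e-01] -17.256226147297575 1.9225701629821461
[[-0.5, 0.1], [-0.2, 0.1], [-0.4, 0.4], [-0.5, -0.1], [0.8, -0.6], [-0.6, 0.1], [-0.5, -0.2], [0.2, -0.3], [0.3, 0.3], [0.2, 0.3], [-1.1, -0.3]]
4 [ 5.60776482e+02 -1.71797473e+02 -3.02377451e-01] -17.32495176751084 2.200574985229422
[[-0.6, -0.5], [-0.2, -0.5], [-0.4, -0.2], [-0.5, -0.1], [0.8, -0.6], [-0.6, -0.1], [-0.4, -0.4], [0.3, -0.4], [0.3, 0.1], [0.2, 0.2], [-1.1, -0.4]]
6 [ 5.60920750e+02 -1.71705701e+02 -3.03435211e-01] -17.38555693671871 3.448038596419461
[[-0.6, -1.1], [-0.3, -1.1], [-0.4, -0.8], [-0.5, -0.0], [0.9, -0.5], [-0.6, -0.3], [-0.3, -0.6], [0.3, -0.6], [0.3, -0.1], [0.2, 0.2], [-1.2, -0.5]]
[ 561.36661702 -171.31576657  137.        ] [ 561.09875747 -170.61132534  137.        ]
[array([ 555. , -191.7,  110. ]), array([ 557.1, -149.9,  110. ]), array([ 590.3, -187.8,  110. ]), array([ 583.7, -148.5,  110. ])]
refill [ 595.14346716 -349.80589131    0.        ]
```

The head top and base plate agree across both views. The pump axis is at about (560.8, −171.4) with yaw −17.3°. I'll move above it now.

Call:
{"name": "arm_command", "arguments": {
  "steps": [
    [1,0.1,-0.065,-0.02,0],
    [1,0.2,-0.129,-0.01,0],
    [1,0.2,-0.129,-0.01,0],
    [1,0.2,-0.129,0,0],
    [1,0.2,-0.129,0,0],
    [1,0.2,-0.129,0,0],
    [1,0.2,-0.129,0,0],
    [1,0.2,-0.129,0,0],
    [1,0.2,-0.129,0,0],
    [1,0.2,-0.129,0,0],
    [1,0.2,-0.129,0,0],
    [1,0.2,-0.129,0,0],
    [1,0.2,-0.129,0,0],
    [1,0.2,-0.129,0,0],
    [1,0.2,-0.129,0,0],
    [1,0.2,-0.129,0,0],
    [1,0.08,-0.06,0,0],
    [1,0,0,0,0]
  ]
}}

```text
clock: 1.9
tool_pos: [561.5, -167.9, 248.5]
orientation: [-179.9, -0.1, 18.8]
wrist_force: [0.4, -0.3, -1.1]
grip_width: 1.0
gripper_force: 0.0
```

Call:
{"name": "arm_command", "arguments": {
  "steps": [
    [1,0,0,0,0.02],
    [1,0,0,0,0.02],
    [1,0,0,0,0.02],
    [1,0,0,0,0.02],
    [1,0,0,0,0.02],
    [1,0,0,0,0],
    [1,0,0,0,0]
  ]
}}

```text
clock: 2.6
tool_pos: [559.7, -173.2, 248.3]
orientation: [179.9, 0.0, -17.4]
wrist_force: [0.4, -0.2, 0.0]
grip_width: 1.001
gripper_force: 0.0
```

```bash
python3 - <<'E'
from station import *
s=state();print(s)
E
```

```text
{'clock': 2.6, 'joints': array([  37.30445732,   22.44324733,  -29.14622776,   97.90266993,
         12.12323747,   62.8178122 , -102.98017788]), 'dq': array([ 0.0293273 ,  0.30417489, -0.63592732, -0.20882465,  0.00557316,
       -0.08269192, -0.19250402]), 'joint_efforts': array([-4.63297823e-02, -4.88251090e+01, -5.31364650e+00, -2.75895989e+01,
        8.25206662e-03,  7.61027040e-03, -1.37508279e-01]), 'tool_pos': array([ 559.67390423, -173.22751864,  248.29464353]), 'orientation': array([ 1.79945207e+02,  2.15865151e-02, -1.74077311e+01]), 'wrist_force': array([ 0.37660581, -0.24578754,  0.01984367]), 'moment': array([-0.02527923,  0.00106071, -0.01092089]), 'gripper_force': 0.0, 'grip_width': 1.0012029661166597}
```

Call:
{"name": "arm_command", "arguments": {
  "steps": [
    [1,0.002,-0.01,0.07,0],
    [1,0,0,0.14,0],
    [1,0,0,0.14,0],
    [1,0,0,0.14,0],
    [1,0,0,0.1,0],
    [1,0,0,0.05,0],
    [1,0,0,0,0],
    [1,0,0,0,0]
  ]
}}

```text
clock: 3.4
tool_pos: [561.8, -170.7, 152.8]
orientation: [-180.0, -0.0, -17.5]
wrist_force: [0.2, -0.4, 0.9]
grip_width: 1.002
gripper_force: 0.0
```

```bash
python3 - <<'E'
from station import *
from h import *
p=[]
for i in range(4):
    s=state();p.append(s["tool_pos"]);im=snapshot("scene")
print(np.round(p,1),s["orientation"])
a=im["image"][120:245,150:280,::-1]
cv2.imwrite("pics/d1.png",cv2.resize(a,(620,596),interpolation=cv2.INTER_CUBIC))
E
```

```text
[[ 561.8 -170.7  152.8]
 [ 562.1 -170.8  153.2]
 [ 562.1 -170.8  153.4]
 [ 562.1 -170.9  153.4]] [ 1.79995820e+02 -1.13936935e-01 -1.74954740e+01]
```

View pics/d1.png

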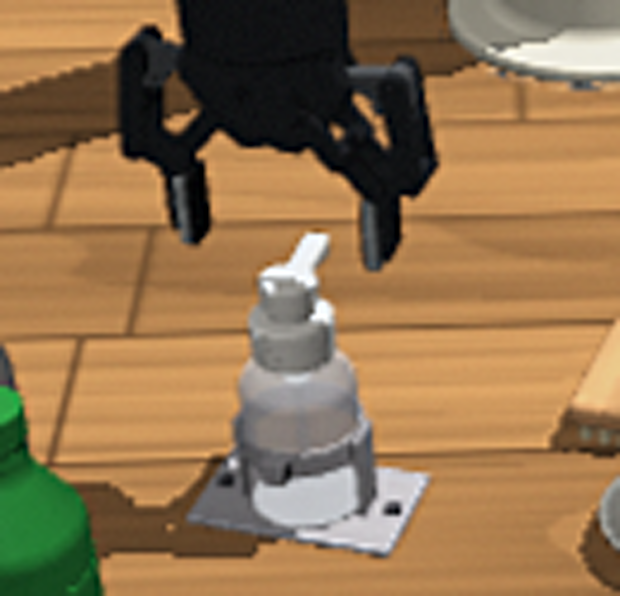

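The open fingers straddle the pump head symmetrically, with tips at crop pixels (190,240) and (375,265) and the head at (287,275). I'll descend and grip.

Call:
{"name": "arm_command", "arguments": {
  "steps": [
    [1,-0.008,0,0.08,0],
    [1,0,0,0.1,0],
    [1,0,0,0.1,0],
    [1,0,0,0.07,0],
    [1,0,0,0.026,0],
    [1,0,0,0,0],
    [1,0,0,0,0],
    [1,0,0,0,0]
  ]
}}

```text
clock: 4.4
tool_pos: [560.7, -170.4, 96.5]
orientation: [-180.0, -0.1, -17.5]
wrist_force: [-0.2, 0.6, 0.3]
grip_width: 1.002
gripper_force: 0.0
```

Call:
{"name": "arm_command", "arguments": {
  "steps": [
    [0.3,0,0,0,0],
    [0.3,0,0,0,0],
    [0.3,0,0,0,0],
    [0.2,0,0,0,0],
    [0.1,0,0,0,0],
    [0.05,0,0,0,0],
    [0,0,0,0,0],
    [-0.05,0,0,0,0],
    [-0.1,0,0,0,0],
    [-0.1,0,0,0,0]
  ]
}}

```text
clock: 5.4
tool_pos: [560.4, -172.7, 98.3]
orientation: [179.8, -0.1, -17.6]
wrist_force: [-5.4, -3.0, 16.7]
grip_width: 0.477
gripper_force: 64.1
```

Call:
{"name": "arm_command", "arguments": {
  "steps": [
    [-0.1,0,0.006,-0.008,0],
    [-0.1,0,0,0,0],
    [-0.1,0,0,0,0]
  ]
}}

```text
clock: 5.7
tool_pos: [560.3, -172.6, 98.5]
orientation: [179.9, -0.1, -17.6]
wrist_force: [-2.4, -1.8, 10.4]
grip_width: 0.485
gripper_force: 64.3
```

```bash
cat > st.py <<'E'
from station import *
s=state()
for k in("clock","joints","tool_pos","orientation","wrist_force","moment","gripper_force","grip_width"):print(k,s[k] if k=="clock" else s[k].round(2) if hasattr(s[k],"round") else s[k])
E
python3 st.py
```

```text
clock 5.7
joints [  33.95   32.82  -25.45  104.5    18.79   46.76 -108.5 ]
tool_pos [ 560.33 -172.58   98.5 ]
orientation [ 1.7991e+02 -1.0000e-01 -1.7550e+01]
wrist_force [-2.38 -1.82 10.39]
moment [-0.43  0.62 -0.  ]
gripper_force 64.3108424032107
grip_width 0.48468904155899395
```

Gripped, with low forces. I'll feel gently counter-clockwise (negative tool-z turn).

Call:
{"name": "arm_command", "arguments": {
  "steps": [
    [-0.1,0,0,0,-0.008],
    [-0.1,0,0,0,-0.008],
    [-0.1,0,0,0,0]
  ]
}}

```text
clock: 6.0
tool_pos: [560.7, -172.6, 98.5]
orientation: [179.9, -0.1, -11.7]
wrist_force: [-1.8, -2.9, 9.0]
grip_width: 0.476
gripper_force: 65.5
```

```bash
python3 st.py
```

```text
clock 6.0
joints [  34.99   33.11  -26.84  104.44   19.84   46.98 -103.51]
tool_pos [ 560.68 -172.63   98.48]
orientation [ 1.7991e+02 -1.2000e-01 -1.1730e+01]
wrist_force [-1.76 -2.85  9.03]
moment [-0.46  0.44 -0.06]
gripper_force 65.52858503404423
grip_width 0.4763547896602692
```

Call:
{"name": "arm_command", "arguments": {
  "steps": [
    [-0.1,0,0,0,-0.008],
    [-0.1,0,0,0,-0.008],
    [-0.1,0,0,0,0]
  ]
}}

```text
clock: 6.3
tool_pos: [560.7, -172.5, 98.4]
orientation: [179.9, -0.1, -6.0]
wrist_force: [-1.2, -1.7, 7.8]
grip_width: 0.479
gripper_force: 65.4
```

```bash
python3 st.py
```

```text
clock 6.3
joints [ 35.99  33.41 -28.21 104.41  20.87  47.23 -98.58]
tool_pos [ 560.73 -172.48   98.43]
orientation [ 1.7991e+02 -1.2000e-01 -5.9700e+00]
wrist_force [-1.25 -1.69  7.81]
moment [-0.49  0.37 -0.07]
gripper_force 65.43434454943053
grip_width 0.4794298163759271
```

Call:
{"name": "arm_command", "arguments": {
  "steps": [
    [-0.1,0,0,0,-0.006],
    [-0.1,0,0,0,-0.006],
    [-0.1,0,0,0,0]
  ]
}}

```text
clock: 6.6
tool_pos: [560.7, -172.4, 98.4]
orientation: [179.9, -0.1, -1.7]
wrist_force: [-2.3, -1.2, 8.3]
grip_width: 0.474
gripper_force: 65.4
```

```bash
python3 st.py
```

```text
clock 6.6
joints [ 36.73  33.64 -29.22 104.39  21.64  47.43 -94.89]
tool_pos [ 560.74 -172.38   98.41]
orientation [ 1.7991e+02 -1.1000e-01 -1.6700e+00]
wrist_force [-2.34 -1.25  8.28]
moment [-0.41  0.37 -0.15]
gripper_force 65.44065837690141
grip_width 0.4742408996433328
```

Call:
{"name": "arm_command", "arguments": {
  "steps": [
    [-0.1,0,0,0,-0.008],
    [-0.1,0,0,0,-0.008],
    [-0.1,0,0,0,0]
  ]
}}

```text
clock: 6.9
tool_pos: [560.8, -172.4, 98.4]
orientation: [179.9, -0.1, 4.1]
wrist_force: [-1.3, -1.1, 8.4]
grip_width: 0.48
gripper_force: 64.1
```

```bash
python3 st.py;python3 - <<'E'
from station import *
from h import *
a=snapshot("scene")["image"][120:230,150:280,::-1];b=snapshot("top")["image"][190:260,300:380,::-1]
c=np.hstack([cv2.resize(a,(400,340),interpolation=cv2.INTER_CUBIC),cv2.resize(b,(388,340),interpolation=cv2.INTER_CUBIC)])
cv2.imwrite("pics/e1.png",c)
E
```

```text
clock 6.9
joints [ 37.73  33.96 -30.58 104.35  22.69  47.71 -89.94]
tool_pos [ 560.78 -172.4    98.39]
orientation [ 1.799e+02 -1.000e-01  4.110e+00]
wrist_force [-1.32 -1.12  8.41]
moment [-0.33  0.31  0.01]
gripper_force 64.12974665290676
grip_width 0.47976590098129185
```

View pics/e1.png

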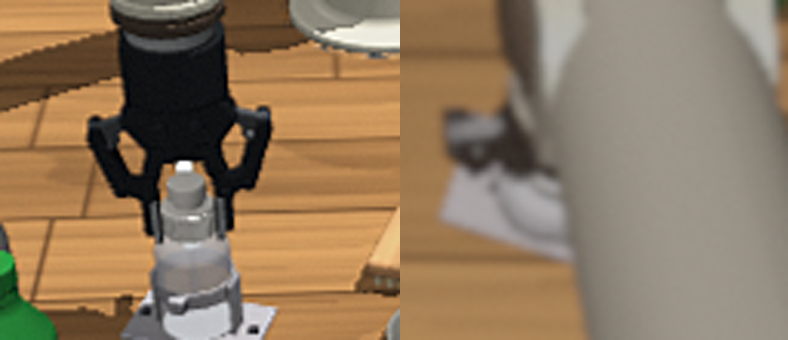

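The spout swung with the fingers by about 20°. It now points straight away from the camera, at (184,165) in the left panel. That is past the 0.2 rad stop with almost no torque, so this thread loosens counter-clockwise. I'll continue, following the climb.

Call:
{"name": "arm_command", "arguments": {
  "steps": [
    [-0.1,0,0,-0.001,-0.016],
    [-0.1,0,0,-0.001,-0.016],
    [-0.1,0,0,-0.001,-0.016],
    [-0.1,0,0,-0.001,-0.016],
    [-0.1,0,0,-0.001,-0.016],
    [-0.1,0,0,-0.001,-0.016],
    [-0.1,0,0,-0.001,-0.016],
    [-0.1,0,0,-0.001,-0.016],
    [-0.1,0,0,0,0]
  ]
}}

```text
clock: 7.9
tool_pos: [560.2, -171.3, 99.6]
orientation: [180.0, 0.0, 50.3]
wrist_force: [-3.9, 0.0, 11.3]
grip_width: 0.477
gripper_force: 61.2
```

```bash
python3 st.py
```

```text
clock 7.9
joints [ 45.33  37.02 -41.38 104.11  30.98  50.73 -50.26]
tool_pos [ 560.17 -171.32   99.57]
orientation [1.7996e+02 1.0000e-02 5.0330e+01]
wrist_force [-3.86  0.05 11.3 ]
moment [-0.    0.86  0.06]
gripper_force 61.2051783548668
grip_width 0.47658197059241275
```

Call:
{"name": "arm_command", "arguments": {
  "steps": [
    [-0.1,0,0,-0.0015,-0.017],
    [-0.1,0,0,-0.0015,-0.017],
    [-0.1,0,0,-0.0015,-0.017],
    [-0.1,0,0,-0.0015,-0.017],
    [-0.1,0,0,-0.0015,-0.017],
    [-0.1,0,0,-0.0015,-0.017],
    [-0.1,0,0,-0.0015,-0.017],
    [-0.1,0,0,-0.0015,-0.016],
    [-0.1,0,0,0,0],
    [-0.1,0,0,0,0]
  ]
}}

```text
clock: 8.9
tool_pos: [558.7, -171.5, 100.5]
orientation: [-179.8, 0.0, 98.8]
wrist_force: [-5.5, 0.4, 9.6]
grip_width: 0.477
gripper_force: 61.0
```

```bash
python3 st.py;python3 - <<'E'
from station import *
from h import *
a=snapshot("scene")["image"][120:245,150:280,::-1]
cv2.imwrite("pics/f1.png",cv2.resize(a,(620,596),interpolation=cv2.INTER_CUBIC))
E
```

```text
clock 8.9
joints [ 52.32  41.44 -52.07 103.92  39.66  55.03  -8.3 ]
tool_pos [ 558.7  -171.55  100.55]
orientation [-1.7985e+02  2.0000e-02  9.8760e+01]
wrist_force [-5.5   0.43  9.55]
moment [-0.05  1.26  0.03]
gripper_force 61.0458038141951
grip_width 0.47680494650999145
```

View pics/f1.png

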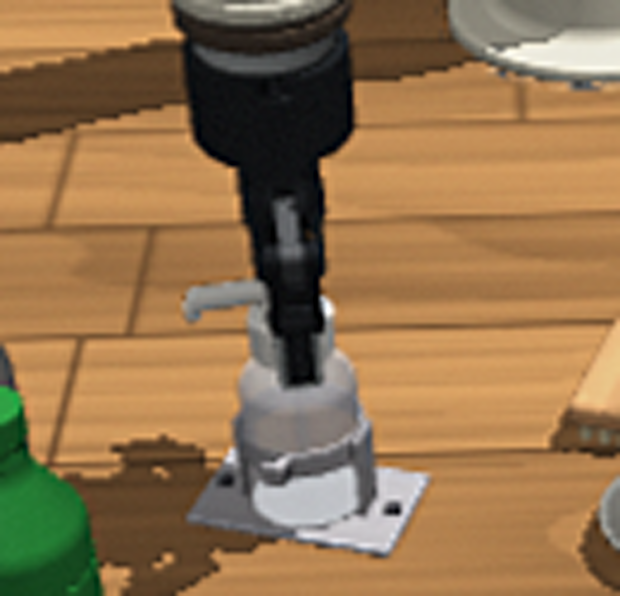

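The spout now points left, with its tip at about (188,300), so the collar has turned with the fingers. I'll check the actual spout angle from the tip pixel.

```bash
python3 - <<'E'
from h import *;import pickle
d=pickle.load(open("s0.pkl","rb"))["scene"]
s=620/130
for t in range(255,291,5):
    a=np.radians(t);p=proj(d,[[560.7+50*np.cos(a),-171.5+50*np.sin(a),z] for z in(134,140)])
    print(t,((p-[150,120]+.5)*s-.5).round(0).tolist())
E
```

```text
255 [[188.0, 272.0], [187.0, 262.0]]
260 [[186.0, 277.0], [184.0, 267.0]]
265 [[183.0, 282.0], [182.0, 272.0]]
270 [[182.0, 287.0], [181.0, 276.0]]
275 [[181.0, 292.0], [180.0, 281.0]]
280 [[182.0, 297.0], [180.0, 286.0]]
285 [[183.0, 302.0], [181.0, 291.0]]
290 [[185.0, 306.0], [183.0, 296.0]]
```

Turned about 2.03 rad, between the 1.8 and 2.3 limits. I'll do a gentle test lift.

Call:
{"name": "arm_command", "arguments": {
  "steps": [
    [-0.1,0,0,-0.007,0],
    [-0.1,0,0,-0.007,0],
    [-0.1,0,0,-0.007,0],
    [-0.1,0,0,-0.007,0],
    [-0.1,0,0,0,0]
  ]
}}

```text
clock: 9.45
tool_pos: [558.8, -171.1, 103.7]
orientation: [-179.9, -0.0, 98.8]
wrist_force: [-4.1, 0.6, -2.0]
grip_width: 0.475
gripper_force: 60.9
```

```bash
python3 st.py
```

```text
clock 9.45
joints [ 52.47  41.22 -52.28 103.84  39.36  55.28  -8.08]
tool_pos [ 558.8  -171.12  103.73]
orientation [-1.7988e+02 -4.0000e-02  9.8770e+01]
wrist_force [-4.1   0.58 -1.95]
moment [-0.01  1.02 -0.02]
gripper_force 60.880851577967405
grip_width 0.47513200828473584
```

Call:
{"name": "arm_command", "arguments": {
  "steps": [
    [-0.1,0,0,-0.02,0],
    [-0.1,0,0,-0.04,0],
    [-0.1,0,0,-0.04,0],
    [-0.1,0,0,-0.03,0],
    [-0.1,0,0,0,0],
    [-0.1,0,0,0,0]
  ]
}}

```text
clock: 10.05
tool_pos: [558.9, -171.2, 124.6]
orientation: [-179.9, 0.0, 98.8]
wrist_force: [-8.3, 1.0, 2.5]
grip_width: 0.478
gripper_force: 62.1
```

```bash
python3 st.py
```

```text
clock 10.05
joints [ 53.35  39.74 -53.6  103.21  37.87  57.09  -7.05]
tool_pos [ 558.93 -171.2   124.6 ]
orientation [-1.7988e+02  2.0000e-02  9.8770e+01]
wrist_force [-8.3   1.    2.47]
moment [ 0.07  1.8  -0.06]
gripper_force 62.12769394274801
grip_width 0.47760285995421725
```

Call:
{"name": "arm_command", "arguments": {
  "steps": [
    [-0.1,0,-0.006,0,0],
    [-0.1,0,-0.006,0,0],
    [-0.1,0,0,0,0],
    [-0.1,0,0,0,0]
  ]
}}

```text
clock: 10.45
tool_pos: [558.8, -171.3, 124.6]
orientation: [179.9, 0.0, 98.8]
wrist_force: [-4.1, 0.4, 1.5]
grip_width: 0.482
gripper_force: 62.2
```

```bash
python3 st.py;python3 - <<'E'
from station import *
from h import *
a=snapshot("scene")["image"][120:245,150:280,::-1]
cv2.imwrite("pics/g1.png",cv2.resize(a,(620,596),interpolation=cv2.INTER_CUBIC))
E
```

```text
clock 10.45
joints [ 53.5   39.65 -53.66 103.39  37.88  56.82  -7.02]
tool_pos [ 558.76 -171.25  124.6 ]
orientation [1.7993e+02 1.0000e-02 9.8790e+01]
wrist_force [-4.12  0.35  1.53]
moment [0.2  0.93 0.04]
gripper_force 62.184061920270324
grip_width 0.48198419223867645
```

View pics/g1.png

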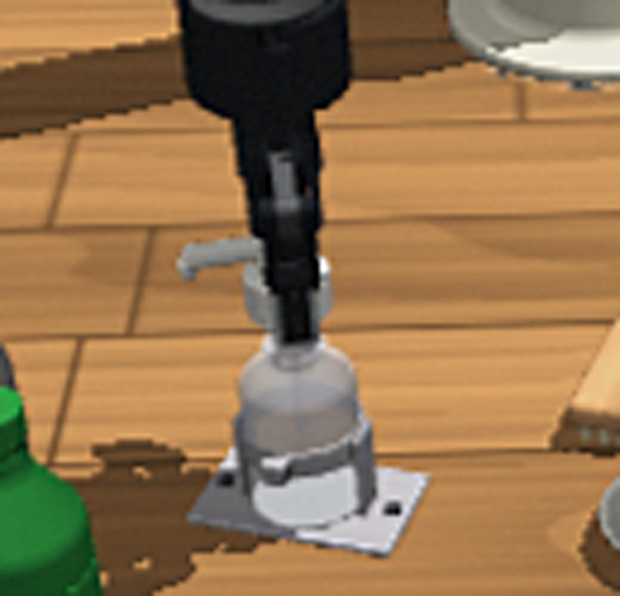

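The pump is up about 26 mm, with the collar at (288,285) just above the neck and the bottle unchanged. I'll ease the remaining side load and keep lifting.

Call:
{"name": "arm_command", "arguments": {
  "steps": [
    [-0.1,0,-0.006,0,0],
    [-0.1,0,-0.006,0,0],
    [-0.1,0,0,-0.03,0],
    [-0.1,0,0,-0.04,0],
    [-0.1,0,0,-0.04,0],
    [-0.1,0,0,0,0],
    [-0.1,0,0,0,0]
  ]
}}

```text
clock: 11.2
tool_pos: [556.4, -172.1, 140.7]
orientation: [180.0, 0.0, 98.8]
wrist_force: [0.6, -0.1, -0.3]
grip_width: 0.48
gripper_force: 62.0
```

```bash
python3 st.py
```

```text
clock 11.2
joints [ 54.42  38.39 -54.69 103.08  36.66  58.17  -6.12]
tool_pos [ 556.45 -172.06  140.66]
orientation [1.7998e+02 4.0000e-02 9.8760e+01]
wrist_force [ 0.59 -0.05 -0.31]
moment [0.   0.05 0.01]
gripper_force 61.95854763966054
grip_width 0.47960351668028883
```

Call:
{"name": "arm_command", "arguments": {
  "steps": [
    [-0.1,0.003,0.007,-0.02,0],
    [-0.1,0.002,0.007,-0.04,0],
    [-0.1,0,0,-0.06,0],
    [-0.1,0,0,-0.07,0],
    [-0.1,0,0,-0.07,0],
    [-0.1,0,0,-0.07,0],
    [-0.1,0,0,-0.06,0],
    [-0.1,0,0,-0.04,0],
    [-0.1,0,0,-0.02,0],
    [-0.1,0,0,0,0],
    [-0.1,0,0,0,0],
    [-0.1,0,0,0,0]
  ]
}}

```text
clock: 12.4
tool_pos: [558.0, -170.7, 207.3]
orientation: [-180.0, -0.0, 98.8]
wrist_force: [1.0, -0.3, -1.3]
grip_width: 0.478
gripper_force: 62.0
```

```bash
python3 st.py;python3 - <<'E'
from station import *
from h import *
S=snapshot("scene");T=snapshot("top")
a=S["image"][85:245,140:280,::-1]
cv2.imwrite("pics/h1.png",cv2.resize(a,(525,600),interpolation=cv2.INTER_CUBIC))
p=proj(S,[[560.8,-171.4,z] for z in(114,124,134,139)]);print(((p-[140,85]+.5)*3.75-.5).round(0).tolist())
E
```

```text
clock 12.4
joints [ 56.83  34.21 -58.39  99.9   32.05  64.41  -2.89]
tool_pos [ 557.97 -170.67  207.34]
orientation [-1.7996e+02 -2.0000e-02  9.8780e+01]
wrist_force [ 0.95 -0.34 -1.28]
moment [-0.03  0.   -0.03]
gripper_force 61.95871826726943
grip_width 0.47825296262716877
[[265.0, 382.0], [264.0, 368.0], [263.0, 355.0], [262.0, 348.0]]
```

View pics/h1.png

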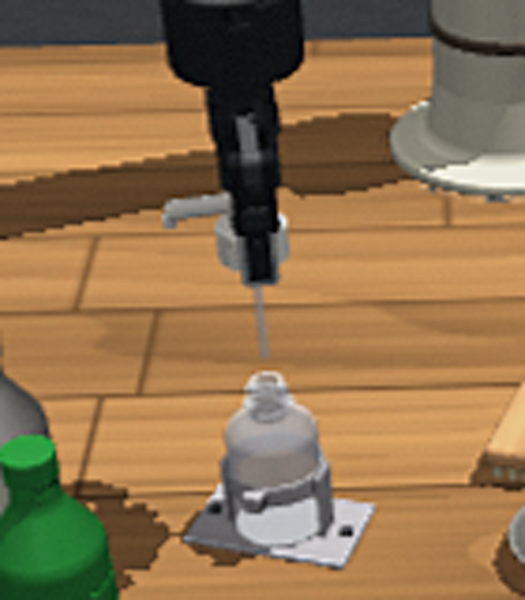

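The tube end is at (265,356), about 19 mm above the mouth centre at (265,382) and within 1 mm of the bottle axis. The pump is upright and still held, and the bottle hasn't moved. I'll hand it in.

```bash
python3 -c "
from station import *
print(sign_off())"
```

```text
the job is handed in; nothing more can be done
None
```

I unscrewed the pump beside the white refill bottle counter-clockwise, which turned easily, and lifted it straight out. I handed in with it held upright, the dip tube about 19 mm above the open mouth; nothing else was touched.

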